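Put the testing machine's tooling back in its fitted rests

ROBOT

A 6-joint arm with a two-finger parallel gripper is mounted at the origin on the work surface. World frame = base frame: x ahead of the robot, y to its left, z up, the work surface at z = 0. Lengths are in m, angles in rad, forces in N, time in s.
With the tool pointing down it reaches from about 0.25 to 0.725 m from the base axis. Payload 4 kg.
Tool frame: the origin (TCP) lies on the centre line of the jaws, within the pads' length; the fingertips stand 22 mm ahead of it and the grasp point (between the pads) lies 3 mm ahead of it; z points along the fingers, y is the line along which they close (so a half turn about z gives the same grasp; the last joint's range is limited). The gripper opens to 85 mm and grips with 20 to 120 N. Pads are 22 mm wide; open, the fingers measure 114 mm over their backs; the gripper's body (76 mm by 85 mm) begins 54 mm behind the grasp point. The pads swing forward as they close: fully open they stand 13 mm farther back than shut.
Start: joints at [-1.15, 0.241, 0.005, 1.335, 0, 1.571], TCP at [0.204, -0.456, 0.253] pointing down, gripper open.
Joint ranges: [-2.72, 2.72], [-1.05, 1.87], [-1.09, 1.28], [-1.99, 2.15], [-1.42, 1.44], [-3.14, 3.14]. Speed limits (rad/s): [2.79, 2.79, 3.14, 3.14, 3.14, 3.14].

INTERFACE

Orientations are given as [roll, pitch, yaw] about the fixed x, y, z axes, in that order (R = Rz(yaw) Ry(pitch) Rx(roll)).
In Python, from station import arm gives the robot as it stands.
- The arm moves only by the tool jog_arm, never from a script. Its argument "motion" is a list of rows, each a list of 3 entries, a list of its own where there are three numbers: the shift along the tool's x, y, z in mm, then the turn about the tool's z in rad, then the opening, from 0 (shut) to 1 (fully open). A call has 1 to 12 rows; each row shifts and turns the commanded pose from where the row before left it, along the tool's axes as they then stand; what a row does not reach is not made up. A row lasts 1/12 s, in which the tool goes at most 41.7 mm and 7.16 degrees, less where a joint would pass 70% of its speed; a pose out of reach is approached as far as the arm can. A call is refused whole if a number of a shift passes 41.7 or a number of a turn 0.125, either way. A call with a gripper value outside its range is refused whole. The fingers move at their own pace and stop on an object; "squeeze" is the grip in N (left out, the last holds). Time passes only in rows, so rows that do not move let the fingers close. It gives the time, the measured TCP pose, the force, the opening and the grip force at its end, in the units of the state.
- arm.read_state(): the state, without advancing time (a new reading comes with each control period).
- arm.get_image(name): name is "scene" or "top"; returns a dict with "pixels" (400x640x3 uint8, red, green, blue), "mtx" (3x3 intrinsics, pixels), "dist" ([k1, k2, p1, p2, k3] as OpenCV has them; the pictures are not rectified), "view" (4x4, takes a point from world to camera coordinates). Camera axes: x right, y down, z forward; pixel columns grow to the right and rows downward; lengths in m; the calibration is good to about 2 mm. A picture is of the moment at which its call begins. There is no depth.
- arm.close_job(): hands the job in; it is judged then, once.
Trained networks look in a picture, given as the dict that the camera call returned (one of the last four; its "shot" number tells which), for a name from the list of things; names that differ only in an ending like _2 or _b are one class to them, and where a whole thing is asked for, a point or a joint stands for the part that bears it (a point fixed in the world has none). Each returns a list of dicts, best first, with "score" (0 to 1); they miss things now and then, are a little off and sometimes report something else, mostly with a low value. They report only what shows in the picture. A call takes as long as a camera call. They do not tell look-alikes from the thing itself.
- arm.recognise(picture, name): "extent" ([centre column, centre row, width, height] in pixels, round what is visible of it).
- arm.pinpoint(picture, name): "pixel" ([row, column] in pixels: a listed point, or the origin of a listed thing).
The state is a dict: "time": time; "qpos": joint angles; "qd": joint speeds; "joint_torque": joint torques, N m; "ee_pos": TCP position; "eef_rot": TCP orientation; "contact_force": force on the tool from outside, world axes, zero at the start; "moment": the same for the moment, N m; "width": finger opening in m; "finger_force": force on a finger pad.
Only numpy, scipy, OpenCV 4.12 (cv2) and the standard library are available. Lean on these libraries where they do the work, as an engineer would, in place of code of your own. Each camera call takes 0.05 s, during which the arm holds its last target. There are 200 camera calls.

TASK

Put the four pieces of test tooling away, each fully home on the floor of the blue-rimmed rest whose shape and size fits it: the large platen, the small platen (which somebody left in the large platen's rest), the vee block and the yellow bend bar. Set each piece down gently, upright as it stands now, without dropping it, and leave the dial gauge where it stands.

Things in the scene. Friction and masses are not known exactly. Their poses are not given: they have to be found in the camera images.
- platen_large: Large compression platen: bright steel disc, 76 mm diameter, 14 mm thick, with an upright dark steel stem (24 mm diameter) in its middle rising to 56 mm above the underside; its origin is the centre of its underside, z up along the stem. Stands upright, loose; weighs about 0.6 kg.
- platen_small: Small compression platen: bright steel disc, 48 mm diameter, 14 mm thick, with the same stem (24 mm diameter, rising to 56 mm above the underside). At the start it sits in the large platen's rest; its origin is the centre of its underside, z up along the stem. Stands upright, loose; weighs about 0.32 kg.
- vee_block: Vee block: grey block 60 mm long (its x) by 44 mm wide (its y) by 46 mm high, with a bright vee groove along x in its top; the side faces across y are flat and 44 mm apart over the full height. Origin at the centre of its underside, z up; loose; about 0.6 kg.
- bend_bar: Bend bar: yellow bar 84 mm long (its x) by 26 mm wide (its y), flat sides up to 34 mm, with a bright steel round nose (16 mm diameter) along the middle of its top reaching 46 mm height. Origin at the centre of its underside, z up; loose; about 0.6 kg.
- rest_large: Large round rest: shallow blue-rimmed tray with green floor, 92 mm inner diameter, 98 mm outer. Fixed to the bench; its origin is the centre of its underside, the inner floor lies 4 mm above it and the rim top 12 mm above it.
- rest_small: Small round rest: shallow blue-rimmed tray with green floor, 64 mm inner diameter, 70 mm outer. Fixed to the bench; its origin is the centre of its underside, the inner floor lies 4 mm above it and the rim top 12 mm above it.
- rest_vee: Short rectangular rest for the vee block: shallow blue-rimmed tray with green floor, inside 74 mm (its x) by 58 mm (its y), walls 3 mm. Fixed to the bench; its origin is the centre of its underside, the inner floor lies 4 mm above it and the rim top 12 mm above it. The block lies with its length along the rest's x, either way round.
- rest_bar: Long narrow rest for the bend bar: shallow blue-rimmed tray with green floor, inside 100 mm (its x) by 42 mm (its y), walls 3 mm. Fixed to the bench; its origin is the centre of its underside, the inner floor lies 4 mm above it and the rim top 12 mm above it. The bar lies with its length along the rest's x, either way round.
- dial_gauge: Dial gauge, to be left alone: upright round steel clock 44 mm across with white face on a short post over a red round base 52 mm in diameter, 64 mm high in all. Loose; origin at the centre of its underside. It is the tallest thing within the work area; the rest of the loose clutter there (a short wrench, a flat aluminium test coupon, a small tin with orange lid) is below 35 mm and does not matter.
There are look-alikes about, which are no part of the job. What is meant by the bend_bar is not purple, and is the smaller of those in its own colour. What is shaped like the rest_small but grey is not meant.

How it is judged:
At the end, for the whole second after the job is handed in: each of the four pieces lies in its own rest: its centre within 12 mm of the rest's centre, its underside on the rest's floor (less than 3 mm above it), upright within 0.08 rad, released and at rest (horizontal distance between platen_large and rest_large below 0.012 m and z of platen_large in the frame of rest_large below 0.007 m and angle between each of platen_large, platen_small, vee_block, bend_bar's own z axis and vertical below 0.08 rad and linear speed of each of platen_large, platen_small, vee_block, bend_bar below 0.02 m/s and horizontal distance between platen_small and rest_small below 0.012 m and z of platen_small in the frame of rest_small below 0.007 m and horizontal distance between vee_block and rest_vee below 0.012 m and z of vee_block in the frame of rest_vee below 0.007 m and horizontal distance between bend_bar and rest_bar below 0.012 m and z of bend_bar in the frame of rest_bar below 0.007 m); the robot touches nothing.
It fails at once if the platen large is dropped or thrown (moves faster than 0.6 m/s while no finger touches it) (contact force between the fingers and platen_large below 0.05 N and linear speed of platen_large above 0.6 m/s).
It fails at once if the platen small is dropped or thrown (moves faster than 0.6 m/s while no finger touches it) (contact force between the fingers and platen_small below 0.05 N and linear speed of platen_small above 0.6 m/s).
It fails at once if the vee block is dropped or thrown (moves faster than 0.6 m/s while no finger touches it) (contact force between the fingers and vee_block below 0.05 N and linear speed of vee_block above 0.6 m/s).
It fails at once if the bend bar is dropped or thrown (moves faster than 0.6 m/s while no finger touches it) (contact force between the fingers and bend_bar below 0.05 N and linear speed of bend_bar above 0.6 m/s).
It fails at once if the dial gauge is pushed more than 15 mm from its place or tipped over (distance of dial_gauge from where it was at the start of the episode above 0.015 m or angle between dial_gauge's own z axis and vertical above 0.35 rad).
It also fails if it takes over 109 s, if anything falls off the work surface, if the arm or the gripper's body presses on something with over 40 N, if the wrist force passes 120 N, or if a joint passes its speed limit or range.

## Working session

There is one attempt and no reset: what is moved stays moved. The work goes in short steps, Python scripts to look and compute and a tool call to move; the robot and the scene stay as the last step left them, time stands still between calls to the robot, and variables do not carry over. Pictures are saved under pics/ and viewed, at most 14 in all, crops included, and the job is handed in when it is done.

Besides the shell and the picture viewer there is one more tool, called after ">>>" in YAML: its name, and indented under it one key for each argument. jog_arm: Moves the arm, as the interface text tells. Its arguments: {"type":"object","properties":{"motion":{"type":"array","items":{"type":"array"}},"squeeze":{"type":"number"}},"required":["motion"]}

```bash
mkdir -p pics; ls; python3 - <<'E'
from station import arm
import cv2,numpy as np
print(arm.read_state())
for n in ["top","scene"]:
    p=arm.get_image(n); cv2.imwrite(f"pics/{n}0.png",p["pixels"][:,:,::-1])
    print(n,p["mtx"].tolist(),list(p["dist"]),np.round(p["view"],4).tolist())
    for k in ["platen_large","platen_small","vee_block","bend_bar","rest_large","rest_small","rest_vee","rest_bar","dial_gauge"]:
        print(k,[(np.round(d["pixel"]).tolist(),round(d["score"],2)) for d in arm.pinpoint(p,k)],[(np.round(d["extent"]).tolist(),round(d["score"],2)) for d in arm.recognise(p,k)])
E
```

```text
pics
{'time': 0.0, 'qpos': array([-1.15000125e+00,  2.41389296e-01,  3.72894008e-03,  1.33523298e+00,
       -4.50874537e-06,  1.57080349e+00]), 'qd': array([0.00073979, 0.00084996, 0.00064344, 0.00126535, 0.00174375,
       0.00087388]), 'joint_torque': array([ 1.84262390e-04, -3.72319508e+01,  2.52406490e+01,  1.69976457e-02,
       -6.87435227e-05,  8.81301048e-06]), 'ee_pos': array([ 0.20399808, -0.45583772,  0.25242656]), 'eef_rot': array([-3.13949564e+00,  4.52376339e-06,  4.20787922e-01]), 'contact_force': array([ 1.02875167, -0.19472878,  0.56277548]), 'moment': array([ 0.00435569, -0.03988203, -0.01754679]), 'finger_force': 0.0, 'width': 0.08496160924106233}
top [[422.8848185046318, 0.0, 320.190666892071], [0.0, 422.8848185046318, 200.63001205124135], [0.0, 0.0, 1.0]] [np.float64(-0.06547815641855684), np.float64(0.0), np.float64(0.0), np.float64(0.0), np.float64(0.0)] [[0.0043, -1.0, 0.0025, 0.0771], [-0.9923, -0.0045, -0.1234, 0.545], [0.1234, -0.002, -0.9924, 1.2879], [0.0, 0.0, 0.0, 1.0]]
platen_large [([166.0, 315.0], 0.86)] [([316.0, 164.0, 23.0, 17.0], 0.88)]
platen_s
[... 1255 characters left out ...]
12.0, 14.0], 0.58)]
vee_block [([209.0, 298.0], 0.6)] [([299.0, 204.0, 23.0, 23.0], 0.96)]
bend_bar [([144.0, 440.0], 0.87), ([200.0, 382.0], 0.67), ([199.0, 421.0], 0.62)] [([443.0, 138.0, 31.0, 26.0], 0.59), ([383.0, 194.0, 8.0, 32.0], 0.54), ([425.0, 201.0, 20.0, 33.0], 0.51)]
rest_large [([213.0, 185.0], 0.81)] [([186.0, 213.0, 33.0, 26.0], 0.56)]
rest_small [([164.0, 414.0], 0.89), ([140.0, 394.0], 0.63)] [([395.0, 141.0, 22.0, 19.0], 0.73), ([414.0, 165.0, 19.0, 19.0], 0.65)]
rest_vee [([267.0, 232.0], 0.61)] [([382.0, 195.0, 8.0, 31.0], 0.27)]
rest_bar [([150.0, 365.0], 0.88)] [([365.0, 148.0, 32.0, 27.0], 0.87)]
dial_gauge [([267.0, 176.0], 0.77)] [([176.0, 264.0, 19.0, 22.0], 0.53)]
```

```bash
python3 - <<'E'
import cv2
a=cv2.imread("pics/top0.png")[130:290,140:500]
cv2.imwrite("pics/topc.png",cv2.resize(a,(800,356),interpolation=cv2.INTER_CUBIC))
a=cv2.imread("pics/scene0.png")[110:300,150:470]
cv2.imwrite("pics/scenec.png",cv2.resize(a,(800,475),interpolation=cv2.INTER_CUBIC))
E
```

```text
(no output)
```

View pics/topc.png

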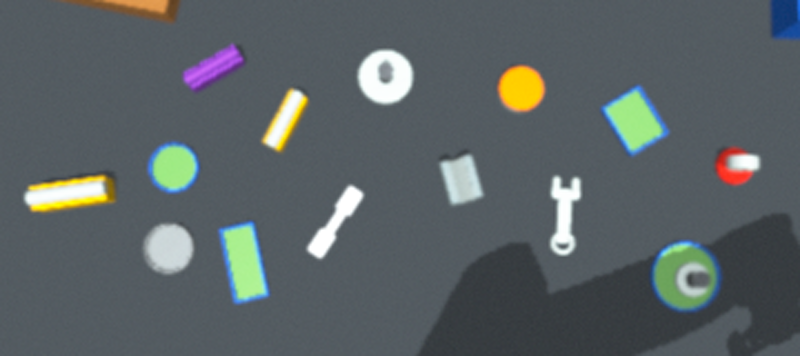

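View pics/scenec.png

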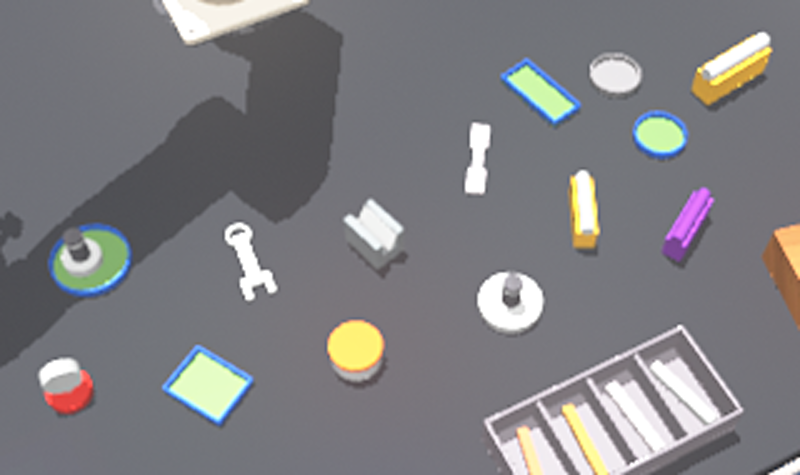

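The crops show these candidates, in full top-image pixels (column, row).

- **bend_bar:** the small yellow bar at (268,184). Not the large yellow bar at (172,216), nor the purple one at (238,162).
- **rest_small:** the blue-rimmed rest at (217,205). Not the grey one at (216,242).
- **platen_large:** (315,165).
- **platen_small:** inside rest_large at (450,255).
- **vee_block:** (347,211).
- **rest_vee:** (425,183).
- **rest_bar:** (250,249).
- **dial_gauge:** (471,205).

Next I fit silhouettes of the known shapes in both cameras.

```bash
cat > h.py <<'E'
import cv2,numpy as np
from scipy.optimize import minimize
from station import arm
U=6
def box(lx,ly,z0,z1): return np.array([[a*lx/2,b*ly/2,z] for a in(-1,1) for b in(-1,1) for z in(z0,z1)])
def cyl(r,z0,z1): 
    t=np.linspace(0,2*np.pi,40,endpoint=False); return np.array([[r*np.cos(a),r*np.sin(a),z] for a in t for z in(z0,z1)])
nose=np.array([[s*.042,.008*np.cos(a),.038+.008*np.sin(a)] for s in(-1,1) for a in np.linspace(0,np.pi,9)])
M=dict(platen_large=[cyl(.038,0,.014),cyl(.012,.014,.056)],platen_small=[cyl(.024,0,.014),cyl(.012,.014,.056)],
 vee_block=[box(.06,.044,0,.046)],bend_bar=[np.vstack([box(.084,.026,0,.034),nose])],
 rest_large=[cyl(.049,0,.012)],rest_small=[cyl(.035,0,.012)],rest_vee=[box(.08,.064,0,.012)],rest_bar=[box(.106,.048,0,.012)],
 dial_gauge=[cyl(.026,0,.01)])
def proj(p,P):
    V=p["view"]; r,_=cv2.Rodrigues(V[:3,:3]); return cv2.projectPoints(P,r,V[:3,3],p["mtx"],np.array(p["dist"],float))[0][:,0]
def ray(p,px,z):
    n=cv2.undistortPoints(np.array([[px]],float),p["mtx"],np.array(p["dist"],float))[0,0]
    R,t=p["view"][:3,:3],p["view"][:3,3]; c=-R.T@t; d=R.T@np.array([n[0],n[1],1]); return (c+d*(z-c[2])/d[2])[:2]
def pts(name,x,y,yaw,z):
    c,s=np.cos(yaw),np.sin(yaw); R=np.array([[c,-s,0],[s,c,0],[0,0,1]])
    return [q@R.T+[x,y,z] for q in M[name]]
def seg(p,name):
    im=cv2.resize(p["pixels"],None,fx=U,fy=U,interpolation=cv2.INTER_CUBIC); im=cv2.GaussianBlur(im,(0,0),2)
    h,s,v=[a.astype(int) for a in cv2.split(cv2.cvtColor(im,cv2.COLOR_RGB2HSV))]
    if name.startswith("rest"): return ((h>40)&(h<130)&(s>90))
    if name=="bend_bar": return (v>125)
    if name=="dial_gauge": return ((h<8)|(h>172))&(s>120)
    return (s<60)&(v>125) if name!="platen_small" else (s<60)&(v>105)
def model(p,name,q,z,org,shape):
    m=np.zeros(shape,np.uint8)
    for P in pts(name,*q,z):
        uv=((proj(p,P)+.5)*U-.5-org); cv2.fillConvexPoly(m,np.round(cv2.convexHull(uv.astype(np.float32))*16).astype(np.int32),255,shift=4)
    return m>0
def fit(pics,name,px,z=0,yaws=(0,),hull=False):
    """px: start (x,y) world; fits x,y,yaw by IoU over given pictures; returns per-set result"""
    D=[]
    for p in pics:
        c=(proj(p,np.array([[*px,z+.02]]))[0]+.5)*U; org=np.maximum(np.round(c-28*U),0); o=org.astype(int)
        s=seg(p,name)[o[1]:o[1]+56*U,o[0]:o[0]+56*U].astype(np.uint8)
        n,l,st,ce=cv2.connectedComponentsWithStats(s); cc=c-org
        ok=[i for i in range(1,n) if st[i,4]>40*U*U/4]; i=min(ok,key=lambda i:np.hypot(*(ce[i]-cc)))
        m=(l==i).astype(np.uint8)
        if hull:
            cn=cv2.findContours(m,0,2)[0]; m=cv2.fillConvexPoly(np.zeros_like(m),cv2.convexHull(np.vstack(cn)),1)
        D.append((p,org,m>0))
    def cost(q):
        return sum(1-(a:=model(p,name,q,z,o,m.shape))[m].sum()/max(1,(a|m).sum()) for p,o,m in D)/len(D)
    best=min((minimize(cost,[*px,y],method="Nelder-Mead",options=dict(initial_simplex=np.array([[*px,y],[px[0]+.01,px[1],y],[px[0],px[1]+.01,y],[*px,y+.3]]),xatol=1e-4,fatol=1e-4)) for y in yaws),key=lambda r:r.fun)
    return best.x,best.fun
def pics(): return [arm.get_image("top"),arm.get_image("scene")]
E
cat > m.py <<'E'
from h import *
P=pics(); T=P[0]
Y=(0,.5,1,1.5,2,2.5)
for k,px,z,y,hl in [("platen_large",(315,165),0,(0,),0),("platen_small",(448,254),.004,(0,),0),("vee_block",(347,211),0,Y,1),("bend_bar",(268,184),0,Y,1),
  ("rest_large",(449,255),0,(0,),1),("rest_small",(217,205),0,(0,),1),("rest_vee",(425,183),0,Y,1),("rest_bar",(250,249),0,Y,1),("dial_gauge",(470,205),0,(0,),1)]:
    g=ray(T,px,.01+z)
    for n,s in (("both",P),("top",P[:1]),("scene",P[1:])):
        try: q,f=fit(s,k,g,z,y,hl); print(k,n,np.round(q,4),round(f,3))
        except Exception as e: print(k,n,e)
E
time python3 m.py
```

```text
platen_large both [0.6638 0.1038 0.0641] 0.144
platen_large top [0.6665 0.1039 0.2337] 0.133
platen_large scene [0.6626 0.1044 0.0474] 0.141
platen_small both [ 0.3754 -0.334   0.2477] 0.227
platen_small top [ 0.3762 -0.3341  0.5093] 0.231
platen_small scene [ 0.3725 -0.3343  0.1412] 0.16
vee_block both [ 0.513  -0.0047  3.4135] 0.147
vee_block top [ 0.5154 -0.0054  0.2797] 0.078
vee_block scene [ 0.5066 -0.0028  0.3268] 0.058
bend_bar both [ 0.6006  0.2454 -0.4485] 0.422
bend_bar top [ 0.6002  0.2466 -0.4741] 0.125
bend_bar scene [0.6293 0.1924 3.651 ] 0.636
rest_large both [ 0.3773 -0.3262  0.1069] 0.073
rest_large top [ 0.379  -0.3245  0.4372] 0.108
rest_large scene [ 0.3773 -0.3263  0.1849] 0.037
rest_small both [0.53   0.4082 0.2431] 0.098
rest_small top [0.5321 0.4075 0.1272] 0.14
rest_small scene [0.5294 0.4083 0.2375] 0.055
rest_vee both [ 0.6007 -0.2585  0.553 ] 0.112
rest_vee top [ 0.6035 -0.2599  0.5059] 0.161
rest_vee scene [ 0.601  -0.2583  0.5502] 0.059
rest_bar both [0.3924 0.3047 3.3643] 0.253
rest_bar top [0.4013 0.3042 0.4392] 0.444
rest_bar scene [0.3921 0.3045 0.2181] 0.061
dial_gauge both [ 0.5382 -0.4024  0.1238] 0.168
dial_gauge top [ 0.5384 -0.4023 -0.0272] 0.086
dial_gauge scene [ 0.5358 -0.4018 -0.1808] 0.235
real	0m16.088s
user	0m14.379s
sys	0m5.056s
```

```bash
cat > ov.py <<'E'
from h import *
def overlay(P,L,boxes,names):
    for p,(x0,y0,x1,y1),n in zip(P,boxes,names):
        f=800/(x1-x0); im=cv2.resize(p["pixels"][y0:y1,x0:x1,::-1],None,fx=f,fy=f,interpolation=cv2.INTER_CUBIC)
        for k,(q,z) in L.items():
            for pt in pts(k,*q,z):
                uv=cv2.convexHull(((proj(p,pt)+.5-[x0,y0])*f-.5).astype(np.float32)); cv2.polylines(im,[np.round(uv).astype(np.int32)],True,(255,0,255),1)
        cv2.imwrite(n,im)
E
python3 - <<'E'
from ov import *
L=dict(platen_large=((.6638,.1038,0),0),platen_small=((.3745,-.334,0),.004),vee_block=((.511,-.0045,.3),0),bend_bar=((.6002,.2466,-.474),0),
rest_large=((.3773,-.3262,0),0),rest_small=((.53,.4082,0),0),rest_vee=((.6015,-.2585,.55),0),rest_bar=((.3924,.3046,.218),0),dial_gauge=((.537,-.402,0),0))
overlay(pics(),L,[(190,140,490,280),(160,120,450,290)],["pics/o_top.png","pics/o_sc.png"])
E
```

```text
(no output)
```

View pics/o_top.png

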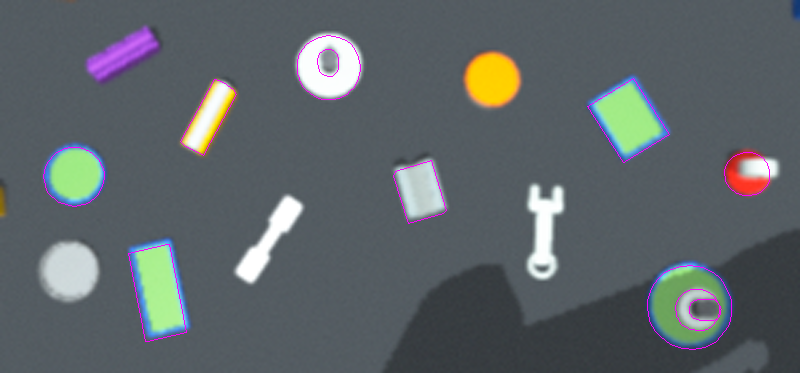

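View pics/o_sc.png

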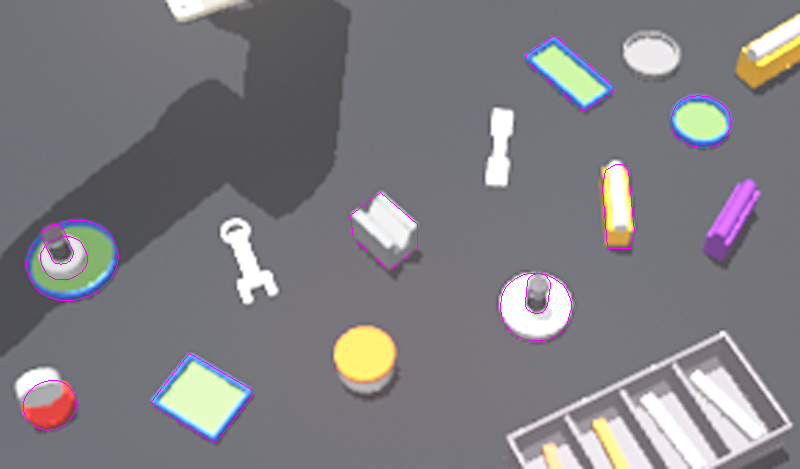

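```bash
cat > go.py <<'E'
import sys,numpy as np
from station import arm
from scipy.spatial.transform import Rotation as Rt
# usage: go.py x y z [yaw]  -> total shift in present tool axes (mm), after the turn if a yaw is given
s=arm.read_state(); a=list(map(float,sys.argv[1:])); R=Rt.from_euler("xyz",s["eef_rot"]); e=s["eef_rot"]; yaw=e[2]
print("t",round(s["time"],2),"pos",np.round(s["ee_pos"],4),"rot",np.round(e,3),"w",round(s["width"],4),"F",np.round(s["contact_force"],1),"q",np.round(s["qpos"],2))
if len(a)==4:
    d=(a[3]-yaw+np.pi/2)%np.pi-np.pi/2; print("turn about tool z:",round(-d,3),"rows",round(abs(d)/.12,1)); yaw+=d
R=Rt.from_euler("xyz",[np.pi,0,yaw]); v=R.inv().apply(np.array(a[:3])-s["ee_pos"])*1000
print("shift",np.round(v,1),"/6",np.round(v/6,1),"/10",np.round(v/10,1),"/12",np.round(v/12,1))
E
python3 go.py .3745 -.334 .13; python3 go.py .3745 -.334 .05
```

```text
t 2.1 pos [ 0.2042 -0.4564  0.2533] rot [ 3.142 -0.     0.421] w 0.0854 F [-0.7  0.4 -0.9] q [-1.15  0.24  0.    1.34  0.    1.57]
shift [205.4 -42.1 123.3] /6 [34.2 -7.  20.6] /10 [20.5 -4.2 12.3] /12 [17.1 -3.5 10.3]
t 2.1 pos [ 0.2042 -0.4564  0.2533] rot [ 3.142 -0.     0.421] w 0.0854 F [-0.7  0.4 -0.9] q [-1.15  0.24  0.    1.34  0.    1.57]
shift [205.4 -42.1 203.3] /6 [34.2 -7.  33.9] /10 [20.5 -4.2 20.3] /12 [17.1 -3.5 16.9]
```

>>> jog_arm:
  motion:
    - [[10,-2.1,8],0,1]
    - [[25.4,-5.2,15],0,1]
    - [[25,-5.2,15],0,1]
    - [[25,-5.2,15],0,1]
    - [[25,-5.2,15],0,1]
    - [[25,-5.2,15],0,1]
    - [[25,-5,15],0,1]
    - [[25,-5,15],0,1]
    - [[20,-4,10.3],0,1]
    - [[0,0,0],0,1]
    - [[0,0,0],0,1]
  squeeze: 60

```text
time: 3.02
ee_pos: [0.3748, -0.3324, 0.1288]
eef_rot: [-3.139, 0.001, 0.424]
contact_force: [0.0, 0.5, -0.1]
width: 0.0854
finger_force: 0.0
```

```bash
python3 go.py .3745 -.334 .05
```

```text
t 3.02 pos [ 0.3748 -0.3324  0.1288] rot [-3.139e+00  1.000e-03  4.240e-01] w 0.0854 F [ 0.   0.5 -0.1] q [-0.73  0.34 -0.21  1.03 -0.    1.99]
shift [-0.9  1.4 78.8] /6 [-0.2  0.2 13.1] /10 [-0.1  0.1  7.9] /12 [-0.1  0.1  6.6]
```

Tracking is accurate. Descend and close.

>>> jog_arm:
  motion:
    - [[-0.5,1,15],0,0.7]
    - [[0,0,20],0,0.7]
    - [[0,0,20],0,0.7]
    - [[0,0,15],0,0.7]
    - [[0,0,8],0,0.7]
    - [[0,0,0],0,0.7]
    - [[0,0,0],0,0]
    - [[0,0,0],0,0]
    - [[0,0,0],0,0]
    - [[0,0,0],0,0]
    - [[0,0,0],0,0]
    - [[0,0,0],0,0]
  squeeze: 60

```text
time: 4.02
ee_pos: [0.3752, -0.3358, 0.0535]
eef_rot: [3.139, -0.001, 0.421]
contact_force: [-1.0, 0.8, 6.5]
width: 0.0219
finger_force: 59.1
```

>>> jog_arm:
  motion:
    - [[0,0,-5],0,0]
    - [[0,0,-10],0,0]
    - [[0,0,-20],0,0]
    - [[0,0,-25],0,0]
    - [[0,0,-20],0,0]
    - [[0,0,-10],0,0]
    - [[0,0,0],0,0]

```text
time: 4.6
ee_pos: [0.3758, -0.3363, 0.1448]
eef_rot: [3.137, -0.002, 0.421]
contact_force: [0.3, 0.7, -3.3]
width: 0.0222
finger_force: 59.1
```

```bash
python3 go.py .531 .408 .142;python3 - <<'E'
from ov import *
from station import arm
p=pics(); e=arm.read_state()["ee_pos"]
overlay(p[1:],{},[(130,130,330,280)],["pics/g1.png"])
E
```

```text
t 4.6 pos [ 0.3758 -0.3363  0.1448] rot [ 3.137e+00 -2.000e-03  4.210e-01] w 0.0222 F [ 0.3  0.7 -3.3] q [-0.73  0.32 -0.18  1.06 -0.    1.99]
shift [ 445.7 -616.     2.8] /6 [  74.3 -102.7    0.5] /10 [ 44.6 -61.6   0.3] /12 [ 37.1 -51.3   0.2]
```

View pics/g1.png

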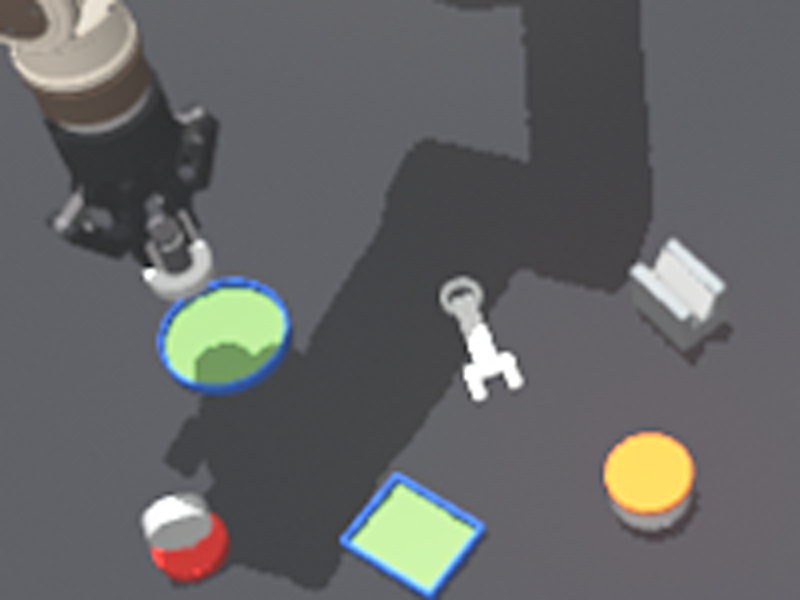

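The platen hangs upright in the grip. Traverse to the small rest.

>>> jog_arm:
  motion:
    - [[8,-11,0],0,0]
    - [[16,-22,0],0,0]
    - [[22,-30.4,0],0,0]
    - [[22,-30.4,0],0,0]
    - [[22,-30.4,0],0,0]
    - [[22,-30.4,0],0,0]
    - [[22,-30.4,0],0,0]
    - [[22,-30.4,0],0,0]
    - [[22,-30.4,0],0,0]
    - [[22,-30.4,0],0,0]
    - [[22,-30.4,0],0,0]
    - [[22,-30.4,0],0,0]

```text
time: 5.7
ee_pos: [0.4578, 0.0743, 0.1404]
eef_rot: [-3.14, 0.003, 0.421]
contact_force: [0.5, 0.4, -3.3]
width: 0.0225
finger_force: 59.3
```

>>> jog_arm:
  motion:
    - [[22,-30.4,0],0,0]
    - [[22,-30.4,0],0,0]
    - [[22,-30.4,0],0,0]
    - [[22,-30.4,0],0,0]
    - [[22,-30.4,0],0,0]
    - [[22,-30.4,0],0,0]
    - [[20,-27,0],0,0]
    - [[14,-20,0],0,0]
    - [[9,-12,0],0,0]
    - [[0,0,0],0,0]

```text
time: 6.53
ee_pos: [0.5398, 0.3184, 0.1414]
eef_rot: [-3.097, 0.003, 0.513]
contact_force: [0.6, 0.5, -2.9]
width: 0.0224
finger_force: 59.5
```

```bash
python3 go.py .531 .408 .057
```

```text
t 6.53 pos [0.5398 0.3184 0.1414] rot [-3.097e+00  3.000e-03  5.130e-01] w 0.0224 F [ 0.6  0.5 -2.9] q [0.51 0.56 0.18 1.2  0.04 3.14]
shift [ 36.3 -82.4  84.4] /6 [  6.1 -13.7  14.1] /10 [ 3.6 -8.2  8.4] /12 [ 3.  -6.9  7. ]
```

Joint 6 reached its limit (q6 = q1 + π − yaw), so I turn the tool back the other way.

>>> jog_arm:
  motion:
    - [[0,0,0],-0.12,0]
    - [[0,0,0],-0.12,0]
    - [[0,0,0],-0.12,0]
    - [[0,0,0],-0.12,0]
    - [[0,0,0],-0.12,0]
    - [[0,0,0],-0.12,0]
    - [[0,0,0],-0.12,0]
    - [[0,0,0],-0.12,0]
    - [[0,0,0],0,0]

```text
time: 7.28
ee_pos: [0.5389, 0.3152, 0.1422]
eef_rot: [-3.113, -0.033, 1.471]
contact_force: [0.3, -0.0, -4.1]
width: 0.0225
finger_force: 59.4
```

```bash
python3 go.py .531 .408 .057
```

```text
t 7.28 pos [0.5389 0.3152 0.1422] rot [-3.113 -0.033  1.471] w 0.0225 F [ 0.3 -0.  -4.1] q [0.51 0.55 0.18 1.2  0.04 2.18]
shift [ 91.6 -17.1  85.2] /6 [15.3 -2.9 14.2] /10 [ 9.2 -1.7  8.5] /12 [ 7.6 -1.4  7.1]
```

```bash
python3 - <<'E'
s=open("go.py").read()
s=s.replace('R=Rt.from_euler("xyz",[np.pi,0,yaw]);','R=R*Rt.from_euler("z",-d if len(a)==4 else 0);print("tool z",np.round(R.apply([0,0,1]),3));')
open("go.py","w").write(s)
E
python3 go.py .531 .408 .142;python3 go.py .531 .408 .057
```

```text
t 7.28 pos [0.5389 0.3152 0.1422] rot [-3.113 -0.033  1.471] w 0.0225 F [ 0.3 -0.  -4.1] q [0.51 0.55 0.18 1.2  0.04 2.18]
tool z [-0.025  0.035 -0.999]
shift [ 91.5 -17.    3.7] /6 [15.3 -2.8  0.6] /10 [ 9.2 -1.7  0.4] /12 [ 7.6 -1.4  0.3]
t 7.28 pos [0.5389 0.3152 0.1422] rot [-3.113 -0.033  1.471] w 0.0225 F [ 0.3 -0.  -4.1] q [0.51 0.55 0.18 1.2  0.04 2.18]
tool z [-0.025  0.035 -0.999]
shift [ 88.7 -14.6  88.6] /6 [14.8 -2.4 14.8] /10 [ 8.9 -1.5  8.9] /12 [ 7.4 -1.2  7.4]
```

>>> jog_arm:
  motion:
    - [[10,-2,0],0,0]
    - [[18,-3.4,1],0,0]
    - [[24,-4.6,1],0,0]
    - [[20,-3.6,1],0,0]
    - [[12,-2,0.7],0,0]
    - [[5,-1.2,0],0,0]
    - [[0,0,0],0,0]
    - [[0,0,15],0,0]
    - [[0,0,20],0,0]
    - [[0,0,18],0,0]
    - [[0,0,10],0,0]
    - [[0,0,0],0,0]

```text
time: 8.28
ee_pos: [0.5297, 0.4064, 0.0776]
eef_rot: [-3.112, -0.03, 1.468]
contact_force: [-0.3, -0.0, -4.2]
width: 0.0223
finger_force: 59.4
```

```bash
python3 go.py .532 .406 .0535
```

```text
t 8.28 pos [0.5297 0.4064 0.0776] rot [-3.112 -0.03   1.468] w 0.0223 F [-0.3 -0.  -4.2] q [0.64 0.68 0.24 1.12 0.04 2.31]
tool z [-0.027  0.033 -0.999]
shift [-0.8  3.1 24. ] /6 [-0.1  0.5  4. ] /10 [-0.1  0.3  2.4] /12 [-0.1  0.3  2. ]
```

Check alignment before lowering the last bit.

```bash
python3 - <<'E'
from ov import *
overlay(pics(),{"platen_small":((.529,.4075,0),.028),"rest_small":((.531,.408,0),0)},[(170,160,270,235),(350,110,450,185)],["pics/p1a.png","pics/p1b.png"])
a=[cv2.resize(cv2.imread(f"pics/p1{c}.png"),(400,300)) for c in "ab"]; cv2.imwrite("pics/p1.png",np.hstack(a))
E
```

```text
(no output)
```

View pics/p1.png

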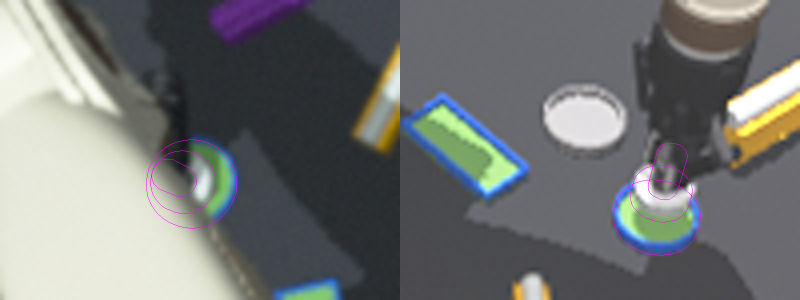

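>>> jog_arm:
  motion:
    - [[-0.5,2,8],0,0]
    - [[0,0,6],0,0]
    - [[0,0,4],0,0]
    - [[0,0,2],0,0]
    - [[0,0,0],0,0]
    - [[0,0,0],0,0]

```text
time: 8.88
ee_pos: [0.5328, 0.4089, 0.0608]
eef_rot: [-3.116, -0.035, 1.47]
contact_force: [-0.4, 0.6, -3.0]
width: 0.0223
finger_force: 59.4
```

>>> jog_arm:
  motion:
    - [[-2,0,2],0,0]
    - [[0,0,1.5],0,0]
    - [[0,0,1.5],0,0]
    - [[0,0,0],0,0]
    - [[0,0,0],0,0]

```text
time: 9.3
ee_pos: [0.5325, 0.407, 0.0557]
eef_rot: [-3.116, -0.035, 1.47]
contact_force: [0.1, 0.2, -3.8]
width: 0.0222
finger_force: 59.4
```

>>> jog_arm:
  motion:
    - [[0,0,1],0,0]
    - [[0,0,1],0,0]
    - [[0,0,0],0,0]
    - [[0,0,0],0,0]

```text
time: 9.63
ee_pos: [0.5327, 0.4074, 0.0544]
eef_rot: [-3.117, -0.036, 1.47]
contact_force: [-0.9, -0.3, -1.1]
width: 0.0222
finger_force: 60.0
```

>>> jog_arm:
  motion:
    - [[0,0,1],0,0]
    - [[0,0,0.5],0,0]
    - [[0,0,0],0,0]
    - [[0,0,0],0,0]

```text
time: 9.97
ee_pos: [0.5328, 0.4077, 0.0542]
eef_rot: [-3.118, -0.037, 1.47]
contact_force: [-2.2, -0.6, 6.0]
width: 0.0224
finger_force: 60.5
```

>>> jog_arm:
  motion:
    - [[0,0,0],0,0.4]
    - [[0,0,0],0,0.5]
    - [[0,0,0],0,0.5]
    - [[0,0,0],0,0.5]
    - [[0,0,-8],0,0.5]
    - [[0,0,-20],0,0.5]
    - [[0,0,-30],0,0.5]
    - [[0,0,-30],0,0.5]
    - [[0,0,-15],0,0.5]
    - [[0,0,0],0,0.5]

```text
time: 10.8
ee_pos: [0.5373, 0.4049, 0.1614]
eef_rot: [-3.124, -0.042, 1.47]
contact_force: [0.6, 0.3, 0.4]
width: 0.0427
finger_force: 0.0
```

```bash
python3 go.py .664 .104 .15; python3 - <<'E'
from ov import *
P=pics()
overlay(P[1:],{"platen_small":((.531,.408,0),.004)},[(350,110,450,185)],["pics/p2.png"])
for s in (P[:1],P[1:]):
    try: print(fit(s,"platen_small",(.531,.408),.004))
    except Exception as e: print(e)
print([ (d["pixel"],d["score"]) for d in arm.pinpoint(P[1],"platen_small")], proj(P[1],np.array([[.531,.408,.004]])))
E
```

```text
t 10.8 pos [0.5373 0.4049 0.1614] rot [-3.124 -0.042  1.47 ] w 0.0427 F [0.6 0.3 0.4] q [0.63 0.62 0.35 1.28 0.04 2.3 ]
tool z [-0.013  0.043 -0.999]
shift [-286.8  156.3   -3.3] /6 [-47.8  26.1  -0.6] /10 [-28.7  15.6  -0.3] /12 [-23.9  13.   -0.3]
(array([0.53281736, 0.40970658, 0.22323635]), np.float64(0.5104672119783724))
(array([0.5283134 , 0.41244554, 0.01574093]), np.float64(0.9084757044597294))
[([162.9, 418.8], 0.78)] [[413.60249399 164.16667714]]
```

View pics/p2.png

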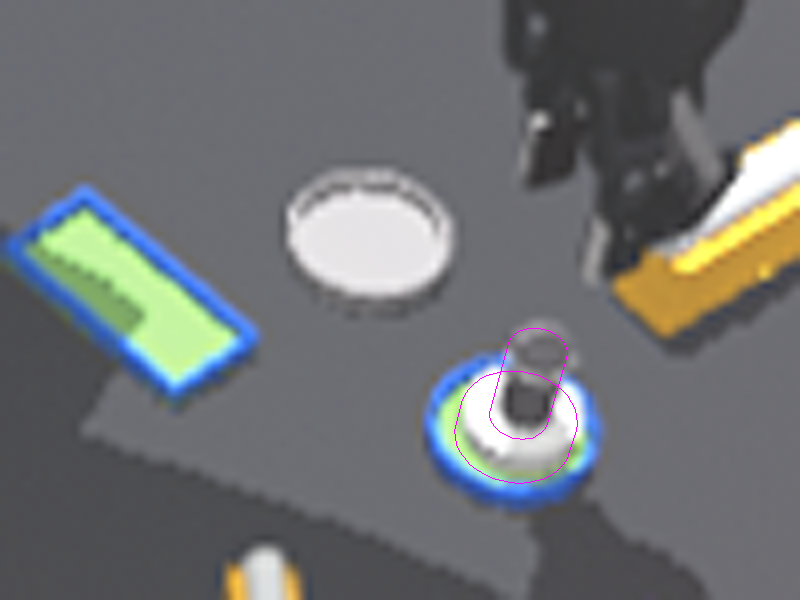

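>>> jog_arm:
  motion:
    - [[-10,6,0],0,0.5]
    - [[-22,12,0],0,0.6]
    - [[-30,16,0],0,0.7]
    - [[-32,17.4,0],0,0.7]
    - [[-32,17.4,0],0,0.7]
    - [[-32,17.4,0],0,0.7]
    - [[-32,17.4,0],0,0.7]
    - [[-32,17.4,0],0,0.7]
    - [[-30,17,0],0,0.7]
    - [[-22,12,0],0,0.7]
    - [[-10,6,0],0,0.7]
    - [[0,0,0],0,0.7]

```text
time: 11.95
ee_pos: [0.6613, 0.1017, 0.1392]
eef_rot: [-3.114, -0.034, 1.465]
contact_force: [-0.2, 0.1, 0.1]
width: 0.0597
finger_force: 0.0
```

```bash
python3 go.py .664 .104 .05; python3 - <<'E'
from ov import *
P=pics()
def seg2(p,n):
    im=cv2.GaussianBlur(cv2.resize(p["pixels"],None,fx=U,fy=U,interpolation=cv2.INTER_CUBIC),(0,0),2)
    h,s,v=[a.astype(int) for a in cv2.split(cv2.cvtColor(im,cv2.COLOR_RGB2HSV))]
    return (s<55)&(v>130)
import h; h.seg=seg2
for z in(.004,.010):
  for s in (P[:1],P[1:]):
    try: print(z,fit(s,"platen_small",(.531,.408),z))
    except Exception as e: print(e)
E
```

```text
t 11.95 pos [0.6613 0.1017 0.1392] rot [-3.114 -0.034  1.465] w 0.0597 F [-0.2  0.1  0.1] q [0.14 0.66 0.35 1.28 0.04 1.81]
tool z [-0.024  0.037 -0.999]
shift [-0.4  5.  89.2] /6 [-0.1  0.8 14.9] /10 [-0.   0.5  8.9] /12 [-0.   0.4  7.4]
0.004 (array([0.53247631, 0.41114002, 0.10829098]), np.float64(0.33887879211519645))
0.004 (array([0.52904401, 0.41138227, 0.09349611]), np.float64(0.337019416227337))
0.01 (array([0.53168652, 0.40964633, 0.34137832]), np.float64(0.34170366259711427))
0.01 (array([0.53274727, 0.40766159, 0.04573899]), np.float64(0.34051504334523197))
```

>>> jog_arm:
  motion:
    - [[0,3,15],0,0.7]
    - [[0,1,22],0,0.7]
    - [[0,0,22],0,0.7]
    - [[0,0,18],0,0.7]
    - [[0,0,10],0,0.7]
    - [[0,0,0],0,0.7]
    - [[0,0,0],0,0]
    - [[0,0,0],0,0]
    - [[0,0,0],0,0]
    - [[0,0,0],0,0]
    - [[0,0,0],0,0]
    - [[0,0,0],0,0]
  squeeze: 70

```text
time: 13.05
ee_pos: [0.6651, 0.1088, 0.0567]
eef_rot: [-3.121, -0.037, 1.47]
contact_force: [0.9, 2.3, 6.5]
width: 0.0215
finger_force: 69.0
```

>>> jog_arm:
  motion:
    - [[0,0,-5],0,0]
    - [[0,0,-10],0,0]
    - [[0,0,-20],0,0]
    - [[0,0,-25],0,0]
    - [[0,0,-25],0,0]
    - [[0,0,-12],0,0]
    - [[0,0,0],0,0]

```text
time: 13.63
ee_pos: [0.667, 0.1043, 0.1549]
eef_rot: [-3.121, -0.036, 1.469]
contact_force: [1.0, -0.3, -5.0]
width: 0.0215
finger_force: 69.3
```

```bash
python3 go.py .379 -.328 .14
```

```text
t 13.63 pos [0.667  0.1043 0.1549] rot [-3.121 -0.036  1.469] w 0.0215 F [ 1.  -0.3 -5. ] q [0.14 0.65 0.39 1.32 0.04 1.81]
tool z [-0.016  0.038 -0.999]
shift [-459.5 -242.7    3.2] /6 [-76.6 -40.5   0.5] /10 [-45.9 -24.3   0.3] /12 [-38.3 -20.2   0.3]
```

>>> jog_arm:
  motion:
    - [[-12,-6.3,0],0,0]
    - [[-22,-11.6,0.2],0,0]
    - [[-31,-16.4,0.2],0,0]
    - [[-32,-17,0.3],0,0]
    - [[-32,-17,0.3],0,0]
    - [[-32,-17,0.3],0,0]
    - [[-32,-17,0.3],0,0]
    - [[-32,-17,0.3],0,0]
    - [[-32,-17,0.3],0,0]
    - [[-32,-17,0.3],0,0]
    - [[-32,-17,0.3],0,0]
    - [[-32,-17,0.3],0,0]

```text
time: 14.63
ee_pos: [0.4408, -0.2281, 0.1388]
eef_rot: [-3.113, -0.037, 1.47]
contact_force: [0.3, -0.3, -5.9]
width: 0.0219
finger_force: 69.4
```

>>> jog_arm:
  motion:
    - [[-32,-17,0],0,0]
    - [[-30,-15.5,0],0,0]
    - [[-25,-13,0],0,0]
    - [[-14,-7.5,0],0,0]
    - [[-5,-3,0],0,0]
    - [[0,0,0],0,0]

```text
time: 15.13
ee_pos: [0.3753, -0.3277, 0.1368]
eef_rot: [-3.114, -0.037, 1.467]
contact_force: [0.4, -0.7, -6.8]
width: 0.0217
finger_force: 69.4
```

```bash
python3 go.py .379 -.328 .068
```

```text
t 15.13 pos [ 0.3753 -0.3277  0.1368] rot [-3.114 -0.037  1.467] w 0.0217 F [ 0.4 -0.7 -6.8] q [-0.73  0.35 -0.16  1.1   0.01  0.95]
tool z [-0.024  0.04  -0.999]
shift [-2.5  5.7 68.6] /6 [-0.4  0.9 11.4] /10 [-0.3  0.6  6.9] /12 [-0.2  0.5  5.7]
```

>>> jog_arm:
  motion:
    - [[-1,3,12],0,0]
    - [[-1,2,18],0,0]
    - [[0,0,18],0,0]
    - [[0,0,12],0,0]
    - [[0,0,6],0,0]
    - [[0,0,0],0,0]
    - [[0,0,0],0,0]

```text
time: 15.72
ee_pos: [0.3809, -0.3265, 0.0718]
eef_rot: [-3.116, -0.036, 1.471]
contact_force: [0.2, -0.8, -5.6]
width: 0.0218
finger_force: 69.6
```

```bash
python3 go.py .379 -.328 .06;python3 - <<'E'
from ov import *
overlay(pics(),{"platen_large":((.378,-.326,0),.012),"rest_large":((.378,-.326,0),0)},[(400,220,500,295),(130,170,230,245)],["pics/p1a.png","pics/p1b.png"])
a=[cv2.resize(cv2.imread(f"pics/p1{c}.png"),(400,300)) for c in "ab"]; cv2.imwrite("pics/p3.png",np.hstack(a))
E
```

```text
t 15.72 pos [ 0.3809 -0.3265  0.0718] rot [-3.116 -0.036  1.471] w 0.0218 F [ 0.2 -0.8 -5.6] q [-0.72  0.43 -0.24  0.95  0.01  0.95]
tool z [-0.022  0.038 -0.999]
shift [-2.1 -1.4 11.8] /6 [-0.3 -0.2  2. ] /10 [-0.2 -0.1  1.2] /12 [-0.2 -0.1  1. ]
```

View pics/p3.png

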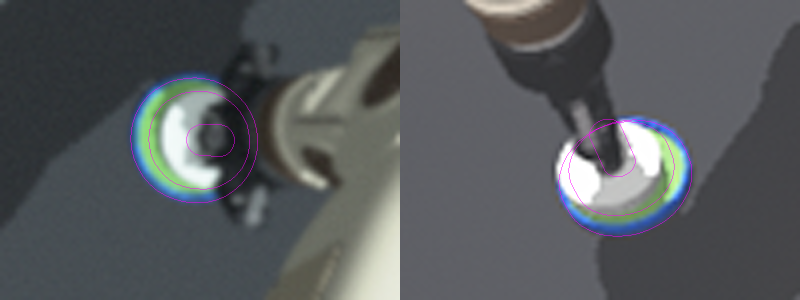

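The held platen sits about 7 mm too far in −y, because the stem is off-centre along the pads. I shift it before lowering.

>>> jog_arm:
  motion:
    - [[3.5,-1,0],0,0]
    - [[3.5,-0.5,0],0,0]
    - [[0,0,3],0,0]
    - [[0,0,3],0,0]
    - [[0,0,0],0,0]
    - [[0,0,0],0,0]

```text
time: 16.32
ee_pos: [0.3794, -0.3199, 0.066]
eef_rot: [-3.116, -0.035, 1.47]
contact_force: [0.1, -0.2, -5.9]
width: 0.0217
finger_force: 69.6
```

```bash
python3 go.py .379 -.328 .06;python3 - <<'E'
from ov import *
overlay(pics(),{"platen_large":((.378,-.326,0),.010),"rest_large":((.378,-.326,0),0)},[(400,220,500,295),(130,170,230,245)],["pics/p1a.png","pics/p1b.png"])
a=[cv2.resize(cv2.imread(f"pics/p1{c}.png"),(400,300)) for c in "ab"]; cv2.imwrite("pics/p4.png",np.hstack(a))
E
```

```text
t 16.32 pos [ 0.3794 -0.3199  0.066 ] rot [-3.116 -0.035  1.47 ] w 0.0217 F [ 0.1 -0.2 -5.9] q [-0.71  0.43 -0.26  0.93  0.01  0.96]
tool z [-0.022  0.038 -0.999]
shift [-8.3  0.6  5.7] /6 [-1.4  0.1  1. ] /10 [-0.8  0.1  0.6] /12 [-0.7  0.   0.5]
```

View pics/p4.png

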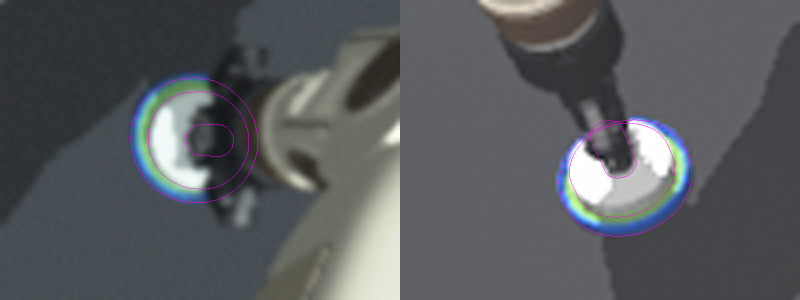

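Now it is centred. Lower onto the floor.

>>> jog_arm:
  motion:
    - [[0,0,2],0,0]
    - [[0,0,2],0,0]
    - [[0,0,1],0,0]
    - [[0,0,0],0,0]
    - [[0,0,0],0,0]

```text
time: 16.83
ee_pos: [0.3795, -0.3198, 0.0612]
eef_rot: [-3.116, -0.035, 1.47]
contact_force: [-0.2, 0.4, -6.2]
width: 0.0214
finger_force: 69.4
```

>>> jog_arm:
  motion:
    - [[0,0,1],0,0]
    - [[0,0,1],0,0]
    - [[0,0,0.5],0,0]
    - [[0,0,0],0,0]
    - [[0,0,0],0,0]

```text
time: 17.25
ee_pos: [0.3794, -0.3199, 0.0607]
eef_rot: [-3.117, -0.034, 1.47]
contact_force: [-4.5, 2.5, 8.8]
width: 0.0218
finger_force: 71.5
```

>>> jog_arm:
  motion:
    - [[0,0,0],0,0.35]
    - [[0,0,0],0,0.45]
    - [[0,0,0],0,0.5]
    - [[0,0,0],0,0.5]
    - [[0,0,-8],0,0.5]
    - [[0,0,-20],0,0.5]
    - [[0,0,-30],0,0.5]
    - [[0,0,-25],0,0.5]
    - [[0,0,-10],0,0.5]
    - [[0,0,0],0,0.5]

```text
time: 18.08
ee_pos: [0.3833, -0.3248, 0.1549]
eef_rot: [-3.122, -0.031, 1.47]
contact_force: [0.9, -0.1, -0.2]
width: 0.0426
finger_force: 0.0
```

```bash
python3 go.py .511 -.0045 .14 .3; python3 go.py .511 -.0045 .14 3.4416
```

```text
t 18.08 pos [ 0.3833 -0.3248  0.1549] rot [-3.122 -0.031  1.47 ] w 0.0426 F [ 0.9 -0.1 -0.2] q [-0.71  0.34 -0.13  1.14  0.01  0.96]
turn about tool z: 1.17 rows 9.8
tool z [-0.016  0.033 -0.999]
shift [ 216.9 -267.5   23.4] /6 [ 36.1 -44.6   3.9] /10 [ 21.7 -26.7   2.3] /12 [ 18.1 -22.3   1.9]
t 18.08 pos [ 0.3833 -0.3248  0.1549] rot [-3.122 -0.031  1.47 ] w 0.0426 F [ 0.9 -0.1 -0.2] q [-0.71  0.34 -0.13  1.14  0.01  0.96]
turn about tool z: 1.17 rows 9.8
tool z [-0.016  0.033 -0.999]
shift [ 216.9 -267.5   23.4] /6 [ 36.1 -44.6   3.9] /10 [ 21.7 -26.7   2.3] /12 [ 18.1 -22.3   1.9]
```

>>> jog_arm:
  motion:
    - [[0,0,0],0.117,0.5]
    - [[0,0,0],0.117,0.7]
    - [[0,0,0],0.117,1]
    - [[0,0,0],0.117,1]
    - [[0,0,0],0.117,1]
    - [[0,0,0],0.117,1]
    - [[0,0,0],0.117,1]
    - [[0,0,0],0.117,1]
    - [[0,0,0],0.117,1]
    - [[0,0,0],0.117,1]

```text
time: 18.92
ee_pos: [0.3807, -0.3225, 0.15]
eef_rot: [-3.097, 0.011, 0.295]
contact_force: [-0.3, -0.1, -0.1]
width: 0.0853
finger_force: 0.0
```

>>> jog_arm:
  motion:
    - [[12,-14,0.5],0,1]
    - [[20,-25,2],0,1]
    - [[23,-29,2],0,1]
    - [[23,-29,2.5],0,1]
    - [[23,-29,2.5],0,1]
    - [[23,-29,2.5],0,1]
    - [[23,-29,2.5],0,1]
    - [[23,-29,2.5],0,1]
    - [[23,-28,2.5],0,1]
    - [[16,-17,2],0,1]
    - [[8,-9,2],0,1]
    - [[0,0,0],0,1]

```text
time: 19.92
ee_pos: [0.5092, -0.0012, 0.1358]
eef_rot: [-3.098, 0.011, 0.304]
contact_force: [0.6, -0.7, 0.1]
width: 0.0856
finger_force: 0.0
```

```bash
python3 go.py .511 -.0045 .045 .3; python3 - <<'E'
from ov import *
P=pics()
for s in (P[:1],P[1:]):
    try: print(fit(s,"platen_large",(.378,-.326),.004))
    except Exception as e: print(e)
overlay(P,{"platen_large":((.378,-.326,0),.004),"rest_large":((.378,-.326,0),0)},[(400,220,500,295),(130,170,230,245)],["pics/p1a.png","pics/p1b.png"])
a=[cv2.resize(cv2.imread(f"pics/p1{c}.png"),(400,300)) for c in "ab"]; cv2.imwrite("pics/p5.png",np.hstack(a))
E
```

```text
t 19.92 pos [ 0.5092 -0.0012  0.1358] rot [-3.098  0.011  0.304] w 0.0856 F [ 0.6 -0.7  0.1] q [-0.02  0.36 -0.15  1.09  0.04  2.81]
turn about tool z: 0.004 rows 0.0
tool z [-0.024  0.038 -0.999]
shift [ 1.8  7.6 90.5] /6 [ 0.3  1.3 15.1] /10 [0.2 0.8 9.1] /12 [0.2 0.6 7.5]
(array([ 0.37836119, -0.3268318 ,  0.11989008]), np.float64(0.0870231514421761))
(array([ 0.37502437, -0.32629249,  0.2758582 ]), np.float64(0.13358151757363412))
```

View pics/p5.png

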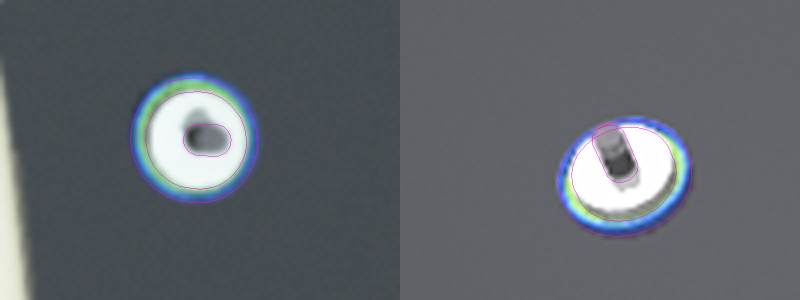

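>>> jog_arm:
  motion:
    - [[1.8,4,15],0,1]
    - [[0,3.5,22],0,1]
    - [[0,0,22],0,1]
    - [[0,0,20],0,1]
    - [[0,0,12],0,1]
    - [[0,0,0],0,1]
    - [[0,0,0],0,0]
    - [[0,0,0],0,0]
    - [[0,0,0],0,0]
    - [[0,0,0],0,0]
    - [[0,0,0],0,0]
  squeeze: 60

```text
time: 20.93
ee_pos: [0.5122, -0.0063, 0.048]
eef_rot: [-3.1, 0.007, 0.301]
contact_force: [-1.3, 1.6, 5.5]
width: 0.0427
finger_force: 62.4
```

>>> jog_arm:
  motion:
    - [[0,0,-4],0,0]
    - [[0,0,-10],0,0]
    - [[0,0,-20],0,0]
    - [[0,0,-25],0,0]
    - [[0,0,-20],0,0]
    - [[0,0,-10],0,0]
    - [[0,0,0],0,0]

```text
time: 21.52
ee_pos: [0.515, -0.0101, 0.1378]
eef_rot: [-3.101, 0.004, 0.3]
contact_force: [0.9, 0.2, -6.1]
width: 0.043
finger_force: 62.2
```

```bash
python3 go.py .602 -.259 .13 .55
```

```text
t 21.52 pos [ 0.515  -0.0101  0.1378] rot [-3.101  0.004  0.3  ] w 0.043 F [ 0.9  0.2 -6.1] q [-0.04  0.36 -0.14  1.09  0.04  2.8 ]
turn about tool z: -0.25 rows 2.1
tool z [-0.016  0.037 -0.999]
shift [-55.9 257.8  -2.8] /6 [-9.3 43.  -0.5] /10 [-5.6 25.8 -0.3] /12 [-4.7 21.5 -0.2]
```

>>> jog_arm:
  motion:
    - [[0,0,0],-0.083,0]
    - [[0,0,0],-0.083,0]
    - [[0,0,0],-0.084,0]
    - [[-4,18,0],0,0]
    - [[-7,32,0],0,0]
    - [[-8,37,-0.5],0,0]
    - [[-8,37,-0.5],0,0]
    - [[-8,37,-0.5],0,0]
    - [[-8,37,-0.5],0,0]
    - [[-7,32,0],0,0]
    - [[-4,18,0],0,0]
    - [[-2,9,0],0,0]

```text
time: 22.52
ee_pos: [0.5991, -0.2611, 0.123]
eef_rot: [-3.097, 0.001, 0.547]
contact_force: [0.4, -0.0, -6.2]
width: 0.0425
finger_force: 62.5
```

>>> jog_arm:
  motion:
    - [[0,0,10],0,0]
    - [[0,0,20],0,0]
    - [[0,0,20],0,0]
    - [[0,0,14],0,0]
    - [[0,0,5],0,0]
    - [[0,0,0],0,0]
    - [[0,0,0],0,0]

```text
time: 23.1
ee_pos: [0.5973, -0.2537, 0.0577]
eef_rot: [-3.097, -0.0, 0.552]
contact_force: [-3.7, 0.2, 4.3]
width: 0.043
finger_force: 63.7
```

```bash
python3 go.py .602 -.259 .052 .55;python3 - <<'E'
from ov import *
overlay(pics(),{"vee_block":((.602,-.259,.55),.015),"rest_vee":((.602,-.259,.55),0)},[(375,145,475,220),(180,220,280,295)],["pics/p1a.png","pics/p1b.png"])
a=[cv2.resize(cv2.imread(f"pics/p1{c}.png"),(400,300)) for c in "ab"]; cv2.imwrite("pics/p6.png",np.hstack(a))
E
```

```text
t 23.1 pos [ 0.5973 -0.2537  0.0577] rot [-3.097 -0.     0.552] w 0.043 F [-3.7  0.2  4.3] q [-0.41  0.69  0.19  1.11  0.03  2.18]
turn about tool z: 0.002 rows 0.0
tool z [-0.023  0.038 -0.999]
shift [1.3 7.2 5.4] /6 [0.2 1.2 0.9] /10 [0.1 0.7 0.5] /12 [0.1 0.6 0.4]
```

View pics/p6.png

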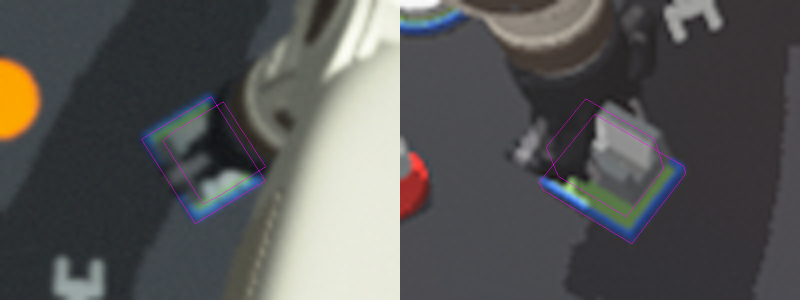

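The block has drifted about 6 mm toward +y and is touching the rim, so I lift, shift and lower again.

>>> jog_arm:
  motion:
    - [[0,0,-5],0,0]
    - [[0,0,-5],0,0]
    - [[1,3.5,0],0,0]
    - [[0.5,3.5,0],0,0]
    - [[0,0,0],0,0]
    - [[0,0,0],0,0]

```text
time: 23.7
ee_pos: [0.6035, -0.2612, 0.0659]
eef_rot: [-3.098, -0.001, 0.55]
contact_force: [-0.7, -0.7, -6.3]
width: 0.043
finger_force: 62.5
```

```bash
python3 go.py .602 -.259 .052 .55;python3 - <<'E'
from ov import *
overlay(pics(),{"vee_block":((.602,-.259,.55),.018),"rest_vee":((.602,-.259,.55),0)},[(375,145,475,220),(180,220,280,295)],["pics/p1a.png","pics/p1b.png"])
a=[cv2.resize(cv2.imread(f"pics/p1{c}.png"),(400,300)) for c in "ab"]; cv2.imwrite("pics/p7.png",np.hstack(a))
E
```

```text
t 23.7 pos [ 0.6035 -0.2612  0.0659] rot [-3.098e+00 -1.000e-03  5.500e-01] w 0.043 F [-0.7 -0.7 -6.3] q [-0.42  0.7   0.23  1.14  0.03  2.17]
turn about tool z: 0.0 rows 0.0
tool z [-0.022  0.038 -0.999]
shift [-0.2 -2.  14. ] /6 [-0.  -0.3  2.3] /10 [-0.  -0.2  1.4] /12 [-0.  -0.2  1.2]
```

View pics/p7.png

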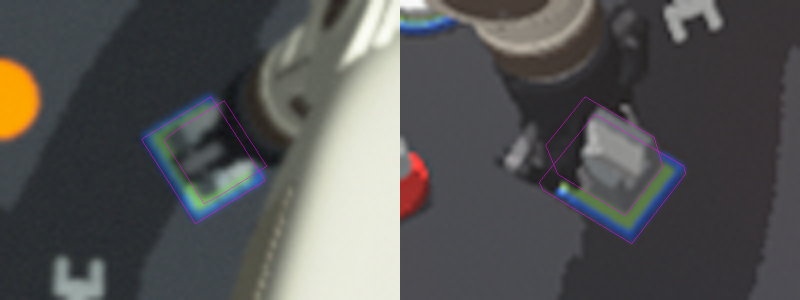

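>>> jog_arm:
  motion:
    - [[0,0,4],0,0]
    - [[0,0,4],0,0]
    - [[0,0,3],0,0]
    - [[0,0,1],0,0]
    - [[0,0,0],0,0]
    - [[0,0,0],0,0]

```text
time: 24.3
ee_pos: [0.6031, -0.2605, 0.0545]
eef_rot: [-3.098, -0.001, 0.55]
contact_force: [0.1, -1.1, -5.8]
width: 0.0428
finger_force: 62.5
```

Below the earlier rim-contact height with no contact force, so it is inside the rim.

>>> jog_arm:
  motion:
    - [[0,0,1],0,0]
    - [[0,0,1],0,0]
    - [[0,0,1],0,0]
    - [[0,0,0],0,0]
    - [[0,0,0],0,0]

```text
time: 24.72
ee_pos: [0.6034, -0.2605, 0.052]
eef_rot: [-3.099, -0.002, 0.55]
contact_force: [0.4, 0.1, -4.8]
width: 0.0429
finger_force: 62.5
```

>>> jog_arm:
  motion:
    - [[0,0,1],0,0]
    - [[0,0,1],0,0]
    - [[0,0,0],0,0]
    - [[0,0,0],0,0]

```text
time: 25.05
ee_pos: [0.6035, -0.2605, 0.0518]
eef_rot: [-3.1, -0.002, 0.55]
contact_force: [-3.8, 0.6, 6.6]
width: 0.0427
finger_force: 63.7
```

>>> jog_arm:
  motion:
    - [[0,0,0],0,0.6]
    - [[0,0,0],0,0.7]
    - [[0,0,0],0,0.75]
    - [[0,0,0],0,0.75]
    - [[0,0,-8],0,0.75]
    - [[0,0,-20],0,0.75]
    - [[0,0,-30],0,0.75]
    - [[0,0,-30],0,0.75]
    - [[0,0,-15],0,0.75]
    - [[0,0,0],0,0.75]

```text
time: 25.88
ee_pos: [0.6082, -0.2657, 0.1587]
eef_rot: [-3.107, -0.007, 0.55]
contact_force: [0.1, 0.8, 1.1]
width: 0.0639
finger_force: 0.0
```

```bash
python3 go.py .599 .246 .15 2.668
```

```text
t 25.88 pos [ 0.6082 -0.2657  0.1587] rot [-3.107 -0.007  0.55 ] w 0.0639 F [0.1 0.8 1.1] q [-0.42  0.64  0.37  1.33  0.03  2.17]
turn about tool z: 1.024 rows 8.5
tool z [-0.012  0.033 -0.999]
shift [-241.1 -450.8   25.8] /6 [-40.2 -75.1   4.3] /10 [-24.1 -45.1   2.6] /12 [-20.1 -37.6   2.2]
```

>>> jog_arm:
  motion:
    - [[0,0,0],-0.12,0.75]
    - [[0,0,0],-0.12,0.75]
    - [[0,0,0],-0.12,0.75]
    - [[0,0,0],-0.12,0.75]
    - [[0,0,0],-0.12,0.75]
    - [[0,0,0],-0.12,0.75]
    - [[0,0,0],-0.12,0.75]
    - [[0,0,0],-0.12,0.75]
    - [[0,0,0],-0.12,0.75]
    - [[0,0,0],-0.12,0.75]
    - [[0,0,0],-0.12,0.75]
    - [[0,0,0],-0.12,0.75]

```text
time: 26.88
ee_pos: [0.6049, -0.264, 0.1515]
eef_rot: [-3.136, -0.044, 1.996]
contact_force: [0.2, -0.8, 0.7]
width: 0.0641
finger_force: 0.0
```

>>> jog_arm:
  motion:
    - [[0,0,0],-0.12,0.75]
    - [[0,0,0],-0.12,0.75]
    - [[0,0,0],-0.12,0.75]
    - [[0,0,0],-0.12,0.75]
    - [[0,0,0],-0.12,0.75]
    - [[0,0,0],-0.078,0.75]
    - [[0,0,0],0,0.75]

```text
time: 27.47
ee_pos: [0.6049, -0.264, 0.1515]
eef_rot: [3.118, -0.038, 2.67]
contact_force: [0.1, -0.7, -0.1]
width: 0.064
finger_force: 0.0
```

```bash
python3 go.py .599 .246 .15 2.668
```

```text
t 27.47 pos [ 0.6049 -0.264   0.1515] rot [ 3.118 -0.038  2.67 ] w 0.064 F [ 0.1 -0.7 -0.1] q [-0.42  0.64  0.36  1.33  0.03  0.05]
turn about tool z: 0.002 rows 0.0
tool z [-0.023  0.038 -0.999]
shift [237.6 450.8  21.2] /6 [39.6 75.1  3.5] /10 [23.8 45.1  2.1] /12 [19.8 37.6  1.8]
```

>>> jog_arm:
  motion:
    - [[8,15,0],0,0.75]
    - [[14,26,1],0,0.75]
    - [[17.4,33,1.5],0,0.75]
    - [[17.4,33,1.5],0,0.75]
    - [[17.4,33,1.5],0,0.75]
    - [[17.4,33,1.5],0,0.75]
    - [[17.4,33,1.5],0,0.75]
    - [[17.4,33,1.5],0,0.75]
    - [[17.4,33,1.5],0,0.75]
    - [[17.4,33,1.5],0,0.75]
    - [[17.4,33,1.5],0,0.75]
    - [[17.4,33,1.5],0,0.75]

```text
time: 28.47
ee_pos: [0.5992, 0.1573, 0.152]
eef_rot: [3.119, -0.037, 2.666]
contact_force: [0.2, 0.0, -0.4]
width: 0.064
finger_force: 0.0
```

>>> jog_arm:
  motion:
    - [[17.4,33,1.5],0,0.75]
    - [[14,26,1],0,0.75]
    - [[8,15,0.5],0,0.75]
    - [[3,6,0],0,0.75]
    - [[0,0,0],0,0.75]
    - [[0,0,0],0,0.75]

```text
time: 28.97
ee_pos: [0.5986, 0.245, 0.1525]
eef_rot: [3.119, -0.036, 2.667]
contact_force: [1.0, -1.0, 0.5]
width: 0.0639
finger_force: 0.0
```

```bash
python3 go.py .599 .246 .042 2.668;python3 - <<'E'
from h import *
P=pics()
for s in (P[:1],P[1:]):
    try: print("vee",fit(s,"vee_block",(.602,-.259),.004,(.55,),True))
    except Exception as e: print(e)
    try: print("pl",fit(s,"platen_large",(.378,-.326),.004))
    except Exception as e: print(e)
E
```

```text
t 28.97 pos [0.5986 0.245  0.1525] rot [ 3.119 -0.036  2.667] w 0.0639 F [ 1.  -1.   0.5] q [0.37 0.59 0.27 1.26 0.04 0.84]
turn about tool z: -0.001 rows 0.0
tool z [-0.022  0.036 -0.999]
shift [ -3.9  -1.3 110.5] /6 [-0.7 -0.2 18.4] /10 [-0.4 -0.1 11. ] /12 [-0.3 -0.1  9.2]
vee (array([ 0.60657343, -0.26005682,  0.52635928]), np.float64(0.20116710038640484))
pl (array([ 0.37846843, -0.32679446,  0.1217188 ]), np.float64(0.12838653065701433))
vee (array([ 0.60327767, -0.26034575,  0.71169811]), np.float64(0.1730915944890724))
pl (array([ 0.37493463, -0.32616803,  0.31238551]), np.float64(0.12150701315646406))
```

>>> jog_arm:
  motion:
    - [[-2,-1,15],0,0.75]
    - [[-2,0,22],0,0.75]
    - [[0,0,25],0,0.75]
    - [[0,0,25],0,0.75]
    - [[0,0,17],0,0.75]
    - [[0,0,10],0,0.75]
    - [[0,0,0],0,0.75]
    - [[0,0,0],0,0]
    - [[0,0,0],0,0]
    - [[0,0,0],0,0]
    - [[0,0,0],0,0]
    - [[0,0,0],0,0]
  squeeze: 60

```text
time: 30.07
ee_pos: [0.6003, 0.2473, 0.0411]
eef_rot: [3.117, -0.033, 2.668]
contact_force: [-0.9, -4.1, 6.1]
width: 0.0246
finger_force: 61.7
```

>>> jog_arm:
  motion:
    - [[0,0,0],0,0]
    - [[0,0,-4],0,0]
    - [[0,0,-10],0,0]
    - [[0,0,-20],0,0]
    - [[0,0,-25],0,0]
    - [[0,0,-20],0,0]
    - [[0,0,-10],0,0]
    - [[0,0,0],0,0]

```text
time: 30.73
ee_pos: [0.6028, 0.2453, 0.1311]
eef_rot: [3.113, -0.033, 2.669]
contact_force: [0.9, 0.1, -5.2]
width: 0.0245
finger_force: 60.3
```

```bash
python3 go.py .3935 .3046 .13 3.36
```

```text
t 30.73 pos [0.6028 0.2453 0.1311] rot [ 3.113 -0.033  2.669] w 0.0245 F [ 0.9  0.1 -5.2] q [0.37 0.61 0.25 1.21 0.04 0.84]
turn about tool z: -0.691 rows 5.8
tool z [-0.016  0.04  -0.999]
shift [191.5 103.    6.8] /6 [31.9 17.2  1.1] /10 [19.2 10.3  0.7] /12 [16.   8.6  0.6]
```

>>> jog_arm:
  motion:
    - [[0,0,0],-0.115,0]
    - [[0,0,0],-0.115,0]
    - [[0,0,0],-0.115,0]
    - [[0,0,0],-0.115,0]
    - [[0,0,0],-0.115,0]
    - [[0,0,0],-0.116,0]
    - [[12,6.5,0],0,0]
    - [[24,13,1],0,0]
    - [[30,16,1],0,0]
    - [[32,17,1],0,0]
    - [[32,17,1],0,0]
    - [[30,16,1],0,0]

```text
time: 31.73
ee_pos: [0.4232, 0.2929, 0.1265]
eef_rot: [3.101, -0.017, -2.924]
contact_force: [0.1, 0.3, -5.7]
width: 0.0247
finger_force: 60.1
```

>>> jog_arm:
  motion:
    - [[20,11,0],0,0]
    - [[8,5,0],0,0]
    - [[3,1.5,0],0,0]
    - [[0,0,20],0,0]
    - [[0,0,25],0,0]
    - [[0,0,15],0,0]
    - [[0,0,5],0,0]
    - [[0,0,0],0,0]
    - [[0,0,0],0,0]

```text
time: 32.48
ee_pos: [0.3918, 0.3062, 0.0645]
eef_rot: [3.1, -0.013, -2.924]
contact_force: [-0.2, 0.3, -5.0]
width: 0.0246
finger_force: 60.1
```

```bash
python3 go.py .3935 .3046 .045 3.36;python3 - <<'E'
from ov import *
overlay(pics(),{"bend_bar":((.3935,.3046,.218),.018),"rest_bar":((.3935,.3046,.218),0)},[(200,210,300,285),(310,110,410,185)],["pics/p1a.png","pics/p1b.png"])
a=[cv2.resize(cv2.imread(f"pics/p1{c}.png"),(400,300)) for c in "ab"]; cv2.imwrite("pics/p8.png",np.hstack(a))
E
```

```text
t 32.48 pos [0.3918 0.3062 0.0645] rot [ 3.1   -0.013 -2.924] w 0.0246 F [-0.2  0.3 -5. ] q [ 0.64  0.4  -0.31  0.86  0.04  0.42]
turn about tool z: -0.001 rows 0.0
tool z [-0.021  0.037 -0.999]
shift [-1.6 -2.7 19.4] /6 [-0.3 -0.5  3.2] /10 [-0.2 -0.3  1.9] /12 [-0.1 -0.2  1.6]
```

View pics/p8.png

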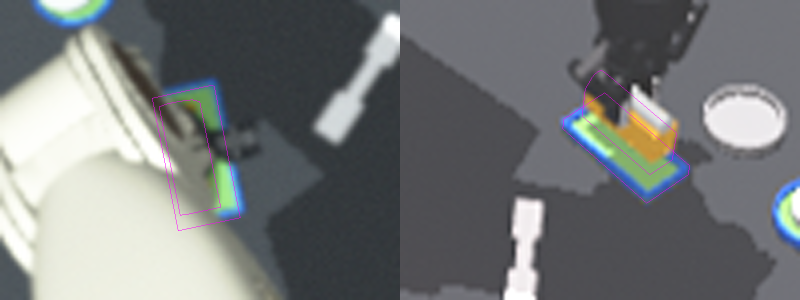

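```bash
cat > bar.py <<'E'
from h import *
import sys
z=float(sys.argv[1])
for cam in ("scene","top"):
    p=arm.get_image(cam)
    im=cv2.GaussianBlur(cv2.resize(p["pixels"],None,fx=U,fy=U,interpolation=cv2.INTER_CUBIC),(0,0),2)
    c=(proj(p,np.array([[.3935,.3046,z]]))[0]*U).astype(int); o=c-25*U; im=im[o[1]:o[1]+50*U,o[0]:o[0]+50*U]
    h_,s,v=[a.astype(int) for a in cv2.split(cv2.cvtColor(im,cv2.COLOR_RGB2HSV))]
    pos=((h_>10)&(h_<32)&(s>110)&(v>90))|((s<45)&(v>150)); neg=(h_>38)&(h_<130)&(s>90)
    yel=((h_>10)&(h_<32)&(s>110)&(v>90))
    n,l,st,ce=cv2.connectedComponentsWithStats(pos.astype(np.uint8)); keep=np.zeros_like(pos)
    for i in range(1,n):
        if (yel&(l==i)).sum()>100: keep|=l==i
    def cost(q):
        m=model(p,"bend_bar",[*q,.218],z,o,pos.shape); return (keep&~m).sum()+(neg&m).sum()+.25*(m&~keep&~neg).sum()
    g=[(cost((x,y)),x,y) for x in np.arange(.375,.412,.001) for y in np.arange(.287,.323,.001)]
    g.sort(); print(cam,int(keep.sum()),int(neg.sum()),np.round(g[0],4),np.round(np.mean(g[:15],0),4))
    q=[(cost((x,y))) for x,y in ((.391,.3075),)]; print(q)
E
python3 bar.py .0225
```

```text
scene 4461 8851 [1.81175e+03 3.88000e-01 3.10000e-01] [1.90755e+03 3.88000e-01 3.10000e-01]
[np.float64(2232.5)]
top 0 7551 [2.64575e+03 3.81000e-01 3.07000e-01] [2.6487833e+03 3.8400000e-01 3.0860000e-01]
[np.float64(2724.5)]
```

>>> jog_arm:
  motion:
    - [[-2.3,-2.5,0],0,0]
    - [[0,-2.5,3],0,0]
    - [[0,0,3],0,0]
    - [[0,0,0],0,0]
    - [[0,0,0],0,0]

```text
time: 33.1
ee_pos: [0.3938, 0.3018, 0.058]
eef_rot: [3.101, -0.014, -2.924]
contact_force: [-0.0, 0.0, -5.1]
width: 0.0246
finger_force: 60.2
```

```bash
python3 bar.py .0165;  python3 go.py .3935 .3046 .045 3.36
```

```text
scene 4450 6742 [1.81075e+03 3.90000e-01 3.04000e-01] [1.9094333e+03 3.9090000e-01 3.0390000e-01]
[np.float64(2564.75)]
top 0 5323 [2.60075e+03 3.75000e-01 2.98000e-01] [2.6038333e+03 3.7700000e-01 2.9930000e-01]
[np.float64(2619.75)]
t 33.2 pos [0.394  0.302  0.0582] rot [ 3.1   -0.013 -2.924] w 0.0244 F [ 0.8  0.2 -5.4] q [ 0.63  0.41 -0.31  0.84  0.04  0.41]
turn about tool z: -0.0 rows 0.0
tool z [-0.022  0.037 -0.999]
shift [-0.2  2.1 13.3] /6 [-0.   0.3  2.2] /10 [-0.   0.2  1.3] /12 [-0.   0.2  1.1]
```

Scene now puts the bar at (0.390, 0.304) against the rest at (0.392, 0.3045), so I lower it.

>>> jog_arm:
  motion:
    - [[-1,0,3],0,0]
    - [[0,0,3],0,0]
    - [[0,0,3],0,0]
    - [[0,0,0],0,0]
    - [[0,0,0],0,0]

```text
time: 33.62
ee_pos: [0.3946, 0.3024, 0.0488]
eef_rot: [3.101, -0.014, -2.923]
contact_force: [-0.4, -0.5, -5.2]
width: 0.0245
finger_force: 60.2
```

>>> jog_arm:
  motion:
    - [[0,0,1],0,0]
    - [[0,0,1],0,0]
    - [[0,0,1],0,0]
    - [[0,0,0],0,0]
    - [[0,0,0],0,0]

```text
time: 34.03
ee_pos: [0.3949, 0.3028, 0.0463]
eef_rot: [3.1, -0.013, -2.924]
contact_force: [-0.3, -0.0, -6.6]
width: 0.0242
finger_force: 60.2
```

>>> jog_arm:
  motion:
    - [[0,0,1],0,0]
    - [[0,0,1],0,0]
    - [[0,0,0],0,0]
    - [[0,0,0],0,0]

```text
time: 34.37
ee_pos: [0.3953, 0.3029, 0.0454]
eef_rot: [3.1, -0.012, -2.924]
contact_force: [-0.5, -1.6, 4.3]
width: 0.0243
finger_force: 61.4
```

>>> jog_arm:
  motion:
    - [[0,0,0],0,0.4]
    - [[0,0,0],0,0.5]
    - [[0,0,0],0,0.5]
    - [[0,0,0],0,0.5]
    - [[0,0,-8],0,0.5]
    - [[0,0,-20],0,0.5]
    - [[0,0,-30],0,0.5]
    - [[0,0,-30],0,0.5]
    - [[0,0,-25],0,0.5]
    - [[0,0,-10],0,0.5]
    - [[0,0,0],0,0.5]

```text
time: 35.28
ee_pos: [0.3992, 0.2994, 0.1705]
eef_rot: [3.098, -0.007, -2.924]
contact_force: [0.7, 0.6, 0.6]
width: 0.0424
finger_force: 0.0
```

>>> jog_arm:
  motion:
    - [[-10,-25,0],0,0.5]
    - [[-10,-30,0],0,0.5]
    - [[-10,-35,0],0,0.5]
    - [[-10,-35,0],0,0.5]
    - [[-10,-35,0],0,0.5]
    - [[-10,-35,0],0,0.5]
    - [[-10,-30,0],0,0.5]
    - [[-5,-25,0],0,0.5]
    - [[0,0,0],0,0.5]
    - [[0,0,0],0,0.5]

```text
time: 36.12
ee_pos: [0.5238, 0.0692, 0.1539]
eef_rot: [3.1, -0.016, -2.927]
contact_force: [-0.1, 0.9, -1.3]
width: 0.0423
finger_force: 0.0
```

```bash
python3 - <<'E'
from ov import *
P=pics(); T=P[1]; print(arm.read_state()["ee_pos"])
L=dict(platen_large=((.3765,-.3262,0),.004),platen_small=((.5305,.409,0),.004),vee_block=((.6015,-.2585,.55),.004),bend_bar=((.3925,.3046,.218),.004),dial_gauge=((.537,-.402,0),0))
B=[(0,[(400,220,500,295)]),]
tiles=[]
for cam,bx in ((0,[(410,225,470,285),(190,175,250,235),(395,150,455,210),(220,220,280,280)]),(1,[(155,180,215,240),(385,135,445,195),(205,235,265,295),(335,120,395,180)])):
    for b in bx:
        overlay([P[cam]],L,[b],["pics/t.png"]); tiles.append(cv2.resize(cv2.imread("pics/t.png"),(200,200)))
cv2.imwrite("pics/fin.png",np.vstack([np.hstack(tiles[:4]),np.hstack(tiles[4:])]))
for n,s in (("top",P[:1]),("scene",P[1:])):
  for k,g,z,y,hl in [("dial_gauge",(.537,-.402),0,(0,),1),("bend_bar",(.393,.3046),.004,(.218,),1),("vee_block",(.602,-.259),.004,(.55,),1),("platen_large",(.378,-.326),.004,(0,),0),("platen_small",(.531,.408),.004,(0,),0)]:
    try: print(n,k,*fit(s,k,g,z,y,hl))
    except Exception as e: print(k,e)
E
```

```text
[0.52343217 0.07089897 0.15464076]
top dial_gauge [ 0.53822758 -0.401898    0.00505642] 0.08584102625584467
top bend_bar [0.3920953  0.30624383 0.3109288 ] 0.5286283125085816
top vee_block [ 0.60716106 -0.26094446  0.51623843] 0.1649614355422635
top platen_large [ 0.3786087  -0.32682122  0.14510008] 0.10764934567157636
top platen_small [0.53210673 0.41085211 0.2530101 ] 0.11905751905751905
scene dial_gauge [ 0.53537296 -0.4022736   0.29252089] 0.2267855354101973
scene bend_bar [0.40113716 0.30033367 0.43908241] 0.36821766978984705
scene vee_block [ 0.59445068 -0.25714147  0.58829396] 0.17111147921152892
scene platen_large [ 0.37491536 -0.32623072  0.27392104] 0.12585200937891927
scene platen_small [ 0.52773971  0.41321323 -0.00071712] 0.9291508334875821
```

View pics/fin.png

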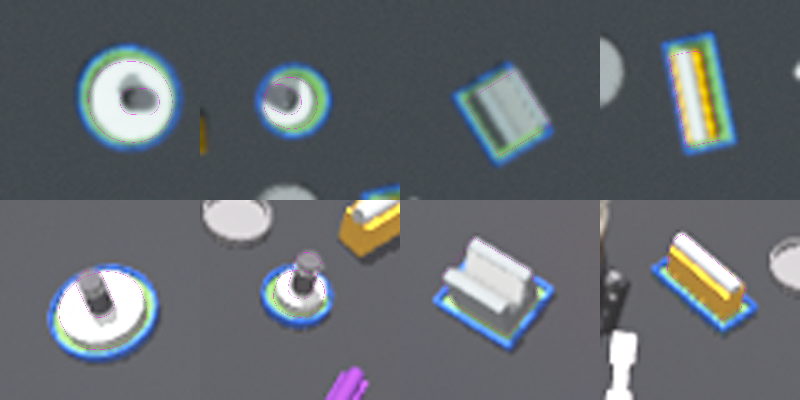

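All four pieces sit inside their rims, upright, in both views. The gauge hasn't moved, and the tool is clear of everything.

```bash
python3 -c "
from station import arm
print(arm.close_job())"
```

```text
the job is handed in; nothing more can be done
None
```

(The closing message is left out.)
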